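# Take the depth of a polishing-motor plate with a pocket tape

## Task

Measure the aluminium motor plate from its back edge to its front edge with the pocket tape: hook the tape's end over the back edge, draw the case towards you over the plate against the spring and set it down on the plywood baseboard with its mouth butted squarely against the plate's front edge, and then push the thumb lock fully down. Be gentle: do not yank the hook, do not let the case snap or ram against the plate, and do not force the lock; let go and leave the tape standing there, and leave the other things where they are.

Things in the scene. Friction and masses are not known exactly. Their poses are not given: they have to be found in the camera images.
- tape: pocket tape measure: grey upright case, 66 mm long (its x), 34 mm thick (its y), 58 mm high, flat sides to grip, upper rear corner rounded (radius 18 mm), about 0.25 kg. Origin: centre of the underside; z up; x points out of the mouth along the blade. It starts standing on a steel bench block 100 x 100 x 20 mm, blade fully in, its hook hanging over the block's edge.
- tape_mouth (a point): middle of the foot of the case's flat front face, 33 mm ahead of the case's origin, level with its underside. The white blade, 19 mm wide, 2 mm thick, comes out of this face, its underside 9 mm above the case's underside. The face below the blade is what butts against the plate.
- tape_hook (a point): lower edge of the hook's inner face (facing the case). The hook is a steel lip at the blade's end, 20 mm wide, 2.5 mm thick, ending 5 mm lower than the case's underside (14 mm below the blade). Blade in: 1.5 mm ahead of the mouth. Axes as the tape's. The blade draws out along the tape's x up to 150 mm; its spring pulls it in with 2.5 N when in, 4 N when 120 mm are out.
- tape_lock: thumb lock: black ribbed paddle 18 x 15 mm on the case's front top, centre 19 mm ahead of the case's origin. Origin: centre of its top face, 66 mm above the case's underside when unlocked. It slides straight down 5.5 mm against a drag of about 6 N until its brake bears on the blade, yields half a mm more, and stays where it is left: a thumb's push of 10 to 15 N, not over 20 N.
- motor_plate: aluminium plate, 110 mm deep (its x), 150 mm long (its y), 8 mm thick, immovable. Origin: centre of its underside; x points from the front edge (nearer the robot, x = -55 mm) to the back edge (x = +55 mm), z up. Four cap screws, 11 mm across, 5 mm high, stand on it at x = +-42, y = +-62 mm; the way between them is clear.
- baseboard: plywood board under the plate, 200 mm (its x) by 250 mm (its y), top 24 mm above the bench, immovable. Origin: centre of its underside; axes as the plate's. The plate's centre is at its x = +50 mm: the plate's back edge overhangs the board by 5 mm and a ledge 95 mm deep is left in front of the plate.
- compound_tin: small round tin, 42 mm across, 26 mm high, standing on the ledge of the baseboard near its left (+y) end. Origin: centre of the underside. Leave alone.
- screw_tray: black two-part tray 110 x 85 x 28 mm on the bench. Origin: centre of the underside. Leave alone.
- compound_bar: brown bar 100 x 36 x 30 mm on the bench. Leave alone.
- screwdriver: screwdriver, 190 mm long, on the bench. Leave alone.
- wrench: wrench, 160 mm long, on the bench. Leave alone.
- felt_buff: grey felt disc, 80 mm across, 20 mm thick, lying on the bench. Leave alone.
- ring_stand: wooden ring cone, 60 mm across its foot, 102 mm high, on the bench. Leave alone.
- tape_blade: the blade with the hook, a moving part of the tape; its origin is at the tape's origin when the blade is in and moves out along x with it.
There are look-alikes about, which are no part of the job. There is more than one size of the tape; the job needs the smaller.

How it is judged:
By the outcome, as a careful person would: the job done as asked, in the order asked, and still so for the second after the job is handed in, with the robot touching nothing.
It also fails if it takes over 61 s, if anything falls off the work surface, if the arm or the gripper's body presses on something with over 40 N, if the wrist force passes 120 N, or if a joint passes its speed limit or range.

## Robot

A 6-joint arm with a two-finger parallel gripper is mounted at the origin on the work surface. World frame = base frame: x ahead of the robot, y to its left, z up, the work surface at z = 0. Lengths are in m, angles in degrees, forces in N, time in s.
With the tool pointing down it reaches from about 0.3 to 0.75 m from the base axis. Payload 8.5 kg.
Tool frame: the origin (TCP) lies at the very end of the fingers, on their centre line; the grasp point (between the pads) lies 19 mm behind it (env.hold_point_z is the distance from the TCP to the grasp point, in m); z points along the fingers, y is the line along which they close (so a half turn about z gives the same grasp; the last joint's range is limited). The gripper opens to 85 mm and grips with 20 to 120 N. Pads are 22 mm wide; open, the fingers measure 114 mm over their backs; the gripper's body (76 mm by 85 mm) begins 54 mm behind the grasp point. The pads swing forward as they close: fully open they stand 13 mm farther back than shut.
Start: joints at [60.143, 21.807, 74.336, -0, 83.858, -12.336], TCP at [0.166, 0.524, 0.231] pointing down, gripper open.
Joint ranges: [-178.18, 178.18], [-50.72, 133.34], [12.68, 142.11], [-81.47, 261.47], [9.98, 163.14], [-165.26, 165.26]. Speed limits (degrees/s): [136.94, 136.94, 180, 180, 180, 180].

## Interface

Orientations are given as a 3x3 rotation matrix whose columns are the frame's x, y, z axes.
In Python, from rig import env, optics gives the robot as it stands.
- The arm moves only by the shell command python3 -m jog 'ROWS' [OPENING] [FORCE]. ROWS is JSON, a list of rows, each an object with "linear": the shift along the tool's x, y, z in units of 40 mm (1.0 is 40 mm), a list of three; "roll": the turn about the tool's z in units of 5 degrees (1.0 is 5 degrees). A call has 1 to 12 rows; each row shifts and turns the commanded pose from where the row before left it, along the tool's axes as they then stand; what a row does not reach is not made up. A row lasts 1/12 s, in which the tool goes at most 41.7 mm and 7.16 degrees, less where a joint would pass 70% of its speed; a pose out of reach is approached as far as the arm can. A call is refused whole if a number of a shift passes 1 or a number of a turn 1, either way. A call with a gripper value outside its range is refused whole. OPENING is the opening, from -1 (shut) to 1 (fully open), set as the call begins (- or left out, the last holds). The fingers move at their own pace and stop on an object; FORCE is the grip in N (left out, the last holds). Time passes only in rows, so rows that do not move let the fingers close. It gives the time, the measured TCP pose, the force, the opening and the grip force at its end, in the units of the state.
- env.observe(): the state, without advancing time (a new reading comes with each control period).
- optics.get_image(name): name is "side" or "top" or "wrist"; returns the picture (480x640x3 uint8, red, green, blue); there is no depth.
- optics.calibration(name): a dict with "fov_y" (degrees; the focal length in pixels is half the picture's height over the tangent of half this angle, whatever the lens; pixels are square), "cx", "cy" (the principal point, pixels), "D" ([k1, k2, p1, p2, k3] as OpenCV has them; the pictures are not rectified), "T" (4x4, takes a point from camera to world coordinates). Camera axes: x right, y down, z forward; pixel columns grow to the right and rows downward; lengths in m; the calibration is good to about 2 mm. A picture is of the moment at which its call begins: read the wrist's pose just before it. calibration takes no time and is no camera call; for the wrist camera it gives the pose at the moment of the call.
- env.close_job(): hands the job in; it is judged then, once.
The state is a dict: "time_s": time; "q": joint angles; "qvel": joint speeds; "joint_efforts": joint torques, N m; "position": TCP position; "tool_rot": TCP orientation; "ft_force": force on the tool from outside, world axes, zero at the start; "wrist_torque": the same for the moment, N m; "grip_width": finger opening in m; "gripper_force": force on a finger pad.
Only numpy, scipy, OpenCV 4.12 (cv2) and the standard library are available. Lean on these libraries where they do the work, as an engineer would, in place of code of your own. Each camera call takes 0.05 s, during which the arm holds its last target. There are 200 camera calls.

## Working session

There is one attempt and no reset: what is moved stays moved. The work goes in short steps, Python scripts to look and compute and a shell command to move; the robot and the scene stay as the last step left them, time stands still between calls to the robot, and variables do not carry over. Pictures are saved under pics/ and viewed, at most 11 in all, crops included, and the job is handed in when it is done.

```bash
ls; mkdir -p pics
cat > h.py <<'E'
import numpy as np,cv2
from rig import env,optics
def K(c):
    f=240/np.tan(np.radians(c["fov_y"])/2); return np.array([[f,0,c["cx"]],[0,f,c["cy"]],[0,0,1.]])
def ray(c,uv):
    p=cv2.undistortPoints(np.array(uv,float).reshape(-1,1,2),K(c),np.array(c["D"],float))[:,0]
    T=np.array(c["T"]); d=np.c_[p,np.ones(len(p))]@T[:3,:3].T
    return T[:3,3],d
def onz(c,uv,z):
    o,d=ray(c,uv); return o+d*((z-o[2])/d[:,2])[:,None]
def proj(c,P):
    T=np.linalg.inv(np.array(c["T"])); r,_=cv2.Rodrigues(T[:3,:3])
    return cv2.projectPoints(np.array(P,float).reshape(-1,3),r,T[:3,3],K(c),np.array(c["D"],float))[0][:,0]
def tri(c1,u1,c2,u2):
    o1,d1=ray(c1,u1);o2,d2=ray(c2,u2);out=[]
    for a,b in zip(d1,d2):
        s=np.linalg.lstsq(np.c_[a,-b],o2-o1,rcond=None)[0]; p,q=o1+a*s[0],o2+b*s[1]
        out.append(np.r_[(p+q)/2,np.linalg.norm(p-q)])
    return np.array(out)
E
python3 - <<'E'
from h import *
import pickle
for n in ("top","side","wrist"):
    c=optics.calibration(n); im=optics.get_image(n); cv2.imwrite(f"pics/{n}0.png",im[:,:,::-1]); print(n,c)
s=env.observe(); print(s)
E
```

```text
pics
top {'fov_y': 51.62337539208326, 'cx': 326.37563402080053, 'cy': 248.8055741083847, 'D': array([-0.13783327,  0.        ,  0.        ,  0.        ,  0.        ]), 'T': array([[ 0.08555202, -0.97487065,  0.20568923,  0.3440765 ],
       [-0.99633275, -0.08399414,  0.01631033, -0.05259242],
       [ 0.00137623, -0.20633029, -0.97848143,  1.0841069 ],
       [ 0.        ,  0.        ,  0.        ,  1.        ]])}
side {'fov_y': 42.6837927768935, 'cx': 318.3270921091901, 'cy': 236.08512782051844, 'D': array([-0.16557527,  0.        ,  0.        ,  0.        ,  0.        ]), 'T': array([[ 0.96921351, -0.14707047,  0.19747267,  0.26463422],
       [-0.24589527, -0.53686099,  0.80704138, -1.25231631],
       [-0.01267658, -0.830753  , -0.55649686,  0.91264358],
       [ 0.        ,  0.        ,  0.        ,  1.        ]])}
wrist {'fov_y': 70.1850708710615, 'cx': 320.981241761377, 'cy': 240.381147347568, 'D': array([-0.02133085,  0.        ,  0.        ,  0.        ,  0.        ]), 'T': array([[ 0.30109296,  0.90688281,  0.29479925,  0.09109272],
       [ 0.95359187, -0.28557712, -0.095
[... 253 characters left out ...]
8591641e+01, -1.23368537e+01]), 'qvel': array([ 0.00342908,  0.0195558 , -0.18029271,  0.03811627,  0.03761005,
        0.04206722]), 'joint_efforts': array([ 2.46007701e-03, -4.48622239e+01, -2.31343156e+01, -1.84553001e-04,
        3.78162877e-03, -6.48608079e-06]), 'position': array([0.16548264, 0.52428894, 0.23086772]), 'tool_rot': array([[-9.53609617e-01,  3.01045534e-01, -5.33142169e-04],
       [ 3.01045927e-01,  9.53609157e-01, -9.61582950e-04],
       [ 2.18929001e-04, -1.07747503e-03, -9.99999396e-01]]), 'ft_force': array([-0.24521466, -0.34828879,  0.09963091]), 'wrist_torque': array([-0.00418579,  0.00360381,  0.03428162]), 'gripper_force': 0.0, 'grip_width': 0.08550480416685947}
```

View pics/top0.png

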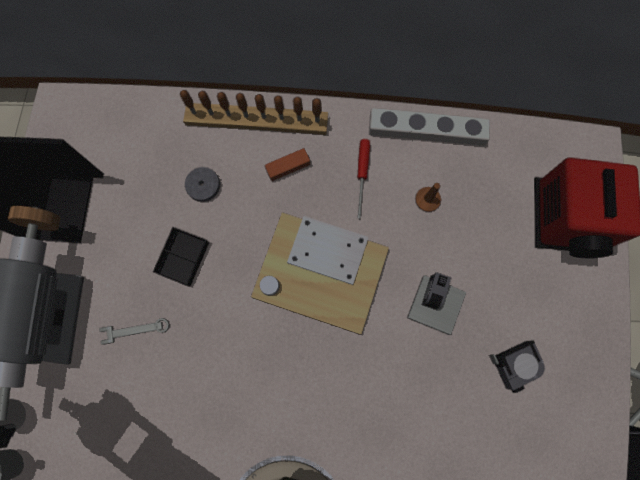

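View pics/side0.png

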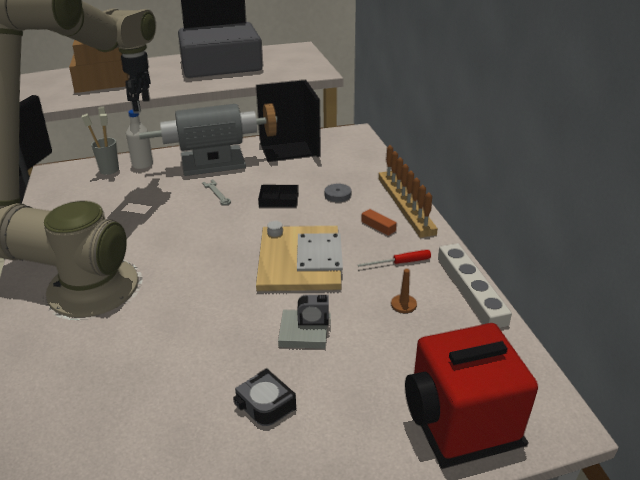

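The top view shows the plate on its board near (328,250), the small tape on its block near (437,290), and the larger look-alike near (520,365). In the side view the tape stands at (313,310) and the plate at (320,250).

Run:
```python
import cv2,numpy as np
t=cv2.imread("pics/top0.png");s=cv2.imread("pics/side0.png")
f=lambda i,x,y,w,h,W,H:cv2.resize(i[y:y+h,x:x+w],(W,H),interpolation=cv2.INTER_CUBIC)
a=np.hstack([f(t,400,260,80,80,400,300*80//60)[:300], f(s,270,285,70,70,400,400)[:300]])
a=np.hstack([f(t,400,265,80,60,400,300), f(s,270,285,80,60,400,300)])
b=np.hstack([f(t,245,205,160,120,400,300), f(s,250,215,112,84,400,300)])
im=np.vstack([a,b]); im=cv2.convertScaleAbs(im,alpha=1.3,beta=15)
cv2.imwrite("pics/crop1.png",im)
```

```text
(no output)
```

View pics/crop1.png

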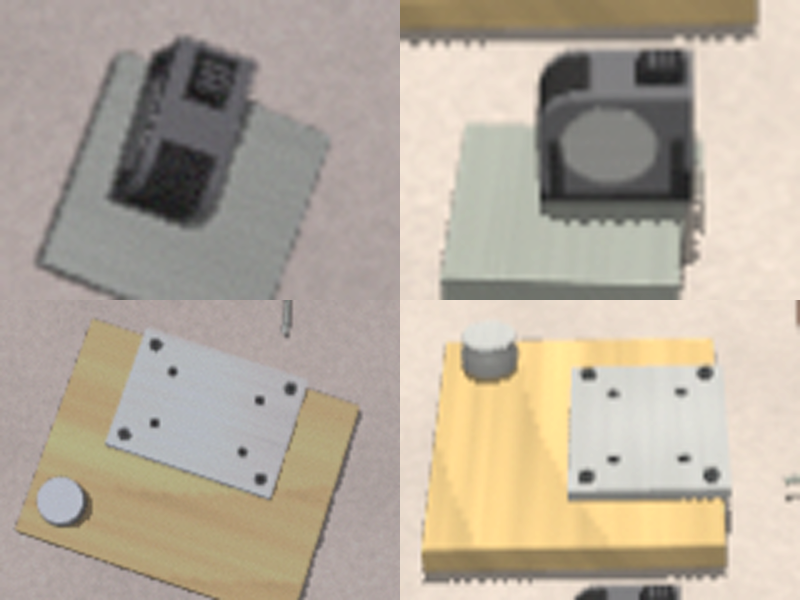

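The crops show the tape standing on the block with its mouth and lock towards +x (away from the robot), parallel to the plate's axis. Plate corners in the top picture are about (288,262), (303,216), (368,240) and (353,284). The side view of the plate has corners (250+170/3.57..), etc.

Run:
```python
from h import *
t=cv2.imread("pics/top0.png");s=cv2.imread("pics/side0.png")
c=optics.calibration("top");cs=optics.calibration("side")
# order: front-left, back-left, back-right, front-right
top=[[287.8,262.2],[303,215.8],[367.8,239.8],[353.4,283.8]]
sc=250/1,112/400
side=[[250+x*.28,215+(y-300)*.28] for x,y in [(570,368),(718,366),(730,494),(569,494)]]
print("plate tri\n",tri(c,top,cs,side).round(4))
P=onz(c,top,.032);print("plate on z=.032\n",P.round(4), P.mean(0))
print("yaw",np.degrees([np.arctan2(*(P[1]-P[0])[[1,0]]),np.arctan2(*(P[2]-P[3])[[1,0]])]))
# tape front-top: lock centre crop top(213,78) -> z~.086 ; case front-top corner
lk=[[400+213/5,265+78/5]];ls=[[270+662/5-80,285+65/5]]
print("lock tri",tri(c,lk,cs,ls), onz(c,lk,.086))
bl=[[400+x/5,265+y/5] for x,y in [(38,265),(120,52),(330,135)]]
print("block",onz(c,bl,.02).round(4))
```

```text
plate tri
 [[ 0.6673  0.0024  0.0233  0.2851]
 [ 0.7789 -0.0193  0.0075  0.2803]
 [ 0.7277 -0.1689  0.0097  0.2657]
 [ 0.6227 -0.1406  0.0207  0.2641]]
plate on z=.032
 [[ 0.5287  0.0453  0.032 ]
 [ 0.6348  0.0225  0.032 ]
 [ 0.593  -0.1232  0.032 ]
 [ 0.494  -0.0992  0.032 ]] [ 0.56260801 -0.03863709  0.032     ]
yaw [-12.12019021 -13.67356607]
lock tri [[ 0.50905073 -0.27926485  0.08298564  0.00095546]] [[ 0.50807345 -0.27851914  0.086     ]]
block [[ 0.4317 -0.2212  0.02  ]
 [ 0.527  -0.252   0.02  ]
 [ 0.498  -0.3462  0.02  ]]
```

```bash
R='{"linear":[-0.76,-0.63,0],"roll":0}'; python3 -m jog '[{"linear":[-0.76,-0.63,0],"roll":0},{"linear":[-0.76,-0.63,0],"roll":0},{"linear":[-0.76,-0.63,0],"roll":0},{"linear":[-0.76,-0.63,0],"roll":0},{"linear":[-0.76,-0.63,0],"roll":0},{"linear":[-0.76,-0.63,0],"roll":0},{"linear":[-0.76,-0.63,0],"roll":0},{"linear":[-0.76,-0.63,0],"roll":0},{"linear":[-0.76,-0.63,0],"roll":0},{"linear":[-0.76,-0.63,0],"roll":0},{"linear":[-0.76,-0.63,0],"roll":0},{"linear":[-0.76,-0.63,0],"roll":0}]' 1; python3 -m jog '[{"linear":[-0.76,-0.63,0],"roll":0},{"linear":[-0.76,-0.63,0],"roll":0},{"linear":[-0.76,-0.63,0],"roll":0},{"linear":[-0.76,-0.63,0],"roll":0},{"linear":[-0.76,-0.63,0],"roll":0},{"linear":[0,0,0],"roll":0},{"linear":[0,0,0],"roll":0},{"linear":[0,0,0],"roll":0}]'
```

```text
time_s: 1.15
position: [0.423, 0.1244, 0.2313]
tool_rot: [[-0.954, 0.301, -0.0], [0.301, 0.954, 0.0], [0.0, 0.0, -1.0]]
ft_force: [1.7, 0.7, 1.0]
grip_width: 0.0853
gripper_force: 0.0
time_s: 1.82
position: [0.529, -0.0393, 0.231]
tool_rot: [[-0.954, 0.301, -0.001], [0.301, 0.954, 0.001], [0.001, 0.0, -1.0]]
ft_force: [-0.2, 0.1, -0.0]
grip_width: 0.0854
gripper_force: 0.0
```

```bash
cat > snap.py <<'E'
import sys,pickle
from h import *
n=sys.argv[1]; c=optics.calibration("wrist"); im=optics.get_image("wrist")
cv2.imwrite(f"pics/{n}.png",im[:,:,::-1]); pickle.dump(c,open(f"pics/{n}.pkl","wb"))
E
python3 snap.py w1; python3 -m jog '[{"linear":[-0.07,-0.99,0],"roll":0},{"linear":[-0.07,-0.99,0],"roll":0},{"linear":[0,0,0],"roll":0},{"linear":[0,0,0],"roll":0},{"linear":[0,0,0],"roll":0}]'; python3 snap.py w2
python3 -m jog '[{"linear":[-0.07,-0.99,0],"roll":0},{"linear":[-0.07,-0.99,0],"roll":0},{"linear":[0,0,0],"roll":0},{"linear":[0,0,0],"roll":0},{"linear":[0,0,0],"roll":0}]'; python3 snap.py w3;python3 -m jog '[{"linear":[-0.07,-0.99,0],"roll":0},{"linear":[-0.07,-0.99,0],"roll":0},{"linear":[0,0,0],"roll":0},{"linear":[0,0,0],"roll":0},{"linear":[0,0,0],"roll":0}]'; python3 snap.py w4
python3 - <<'E'
import cv2,numpy as np
i=[cv2.convertScaleAbs(cv2.imread(f"pics/w{k}.png"),alpha=1.3,beta=10) for k in (1,2,3,4)]
i=[cv2.resize(x,(400,300),interpolation=cv2.INTER_AREA) for x in i]
cv2.imwrite("pics/w_all.png",np.vstack([np.hstack(i[:2]),np.hstack(i[2:])]))
E
```

```text
time_s: 2.28
position: [0.5107, -0.1156, 0.2316]
tool_rot: [[-0.954, 0.3, 0.0], [0.3, 0.954, 0.0], [-0.0, 0.0, -1.0]]
ft_force: [0.1, -0.1, 0.5]
grip_width: 0.0855
gripper_force: 0.0
time_s: 2.75
position: [0.4927, -0.1927, 0.2314]
tool_rot: [[-0.954, 0.3, 0.0], [0.3, 0.954, 0.0], [0.0, 0.0, -1.0]]
ft_force: [-0.1, 0.0, 1.0]
grip_width: 0.0854
gripper_force: 0.0
time_s: 3.22
position: [0.4743, -0.2699, 0.2314]
tool_rot: [[-0.954, 0.3, 0.0], [0.3, 0.954, 0.001], [0.0, 0.0, -1.0]]
ft_force: [0.4, -0.1, -0.0]
grip_width: 0.0853
gripper_force: 0.0
```

View pics/w_all.png

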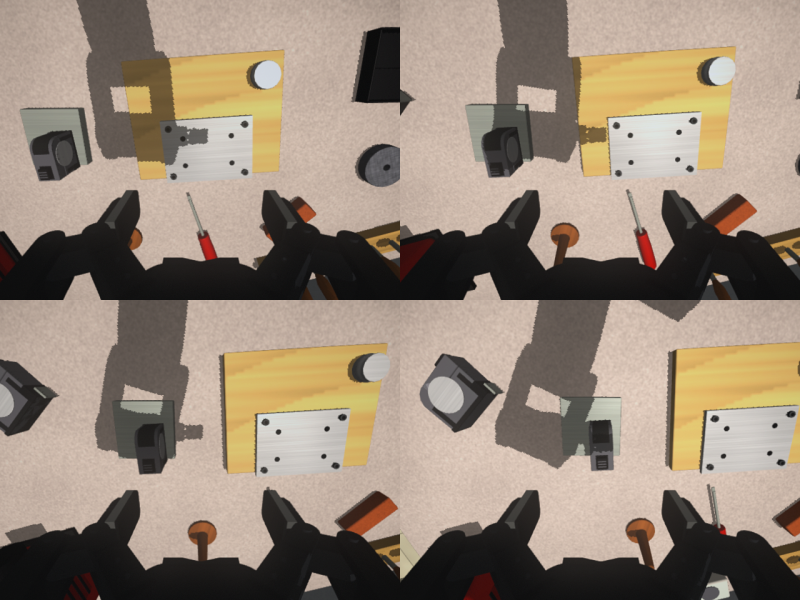

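The tape is at about (600,440) in the w4 panel and the plate at (655,145) in the w2 panel, clear of shadow. I'll extract the contours now.

Run:
```python
from h import *
import pickle
def plate(n,seed):
    im=cv2.imread(f"pics/{n}.png"); lab=cv2.cvtColor(im,cv2.COLOR_BGR2LAB).astype(int)
    s=lab[seed[1]-4:seed[1]+5,seed[0]-4:seed[0]+5].reshape(-1,3).mean(0)
    m=((np.abs(lab[:,:,1:]-s[1:]).max(2)<=3)&(np.abs(lab[:,:,0]-s[0])<45)).astype(np.uint8)*255
    m=cv2.morphologyEx(m,cv2.MORPH_OPEN,np.ones((5,5)))
    _,l=cv2.connectedComponents(m); m=(l==l[seed[1],seed[0]]).astype(np.uint8)
    h=cv2.convexHull(max(cv2.findContours(m,cv2.RETR_EXTERNAL,cv2.CHAIN_APPROX_NONE)[0],key=cv2.contourArea))
    e=2
    while True:
        q=cv2.approxPolyDP(h,e,True)[:,0]
        if len(q)<=4 or e>30: break
        e+=1
    print(n,s.round(0),len(q),e,m.sum(),q.tolist())
    cv2.polylines(im,[q.reshape(-1,1,2)],True,(0,0,255),1)
    return im,q
out=[]
for n,sd in (("w2",(1048-640-0+0,230)),("w3",(490,235))):
    pass
a,qa=plate("w2",(410,230)); b,qb=plate("w3",(484,235))
cr=lambda im,x,y,w=200,h=150:cv2.resize(cv2.convertScaleAbs(im[y:y+h,x:x+w],alpha=1.5,beta=20),(400,300),interpolation=cv2.INTER_CUBIC)
w3=cv2.imread("pics/w3.png");w4=cv2.imread("pics/w4.png")
cv2.imwrite("pics/crop2.png",np.vstack([np.hstack([cr(a,300,160),cr(b,385,150)]),np.hstack([cr(w3,165,150,100*4//3+7,105),cr(w4,245,150,140,105)])]))
```

```text
w2 [171. 127. 130.] 4 12 13297 [[480, 180], [460, 280], [339, 287], [334, 189]]
w3 [159. 129. 130.] 4 10 13254 [[559, 174], [545, 274], [410, 282], [412, 195]]
```

View pics/crop2.png

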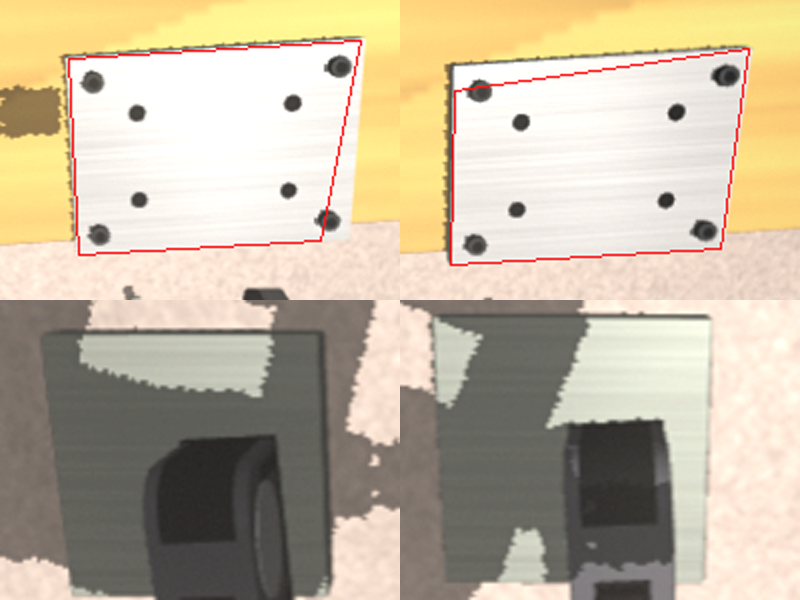

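The drawn quadrilaterals fit except for a few corners. Reading by eye, w2 has the corners at (333,188.5), (481.5,179.5), (474.5,280), (339,287), and w3 has them at (411,182.5), (559,174), (546,274), (411,282). The tape is cut off below, so I'll crop it again.

Run:
```python
from h import *
import pickle
L=lambda n:pickle.load(open(f"pics/{n}.pkl","rb"))
a=[[333,188.5],[481.5,179.5],[474.5,280],[339,287]];b=[[411,182.5],[559,174],[546,274],[411,282]]
print(tri(L("w2"),a,L("w3"),b).round(4))
for n,q in (("w2",a),("w3",b)):
    P=onz(L(n),q,.032)[:,:2]; e=lambda i,j:(np.linalg.norm(P[j]-P[i]).round(4),np.degrees(np.arctan2(*(P[j]-P[i])[::-1])).round(2))
    print(P.round(4).tolist(),P.mean(0),e(0,3),e(1,2),e(0,1),e(3,2))
cr=lambda im,x,y:cv2.resize(cv2.convertScaleAbs(im[y:y+150,x:x+100],alpha=2.2,beta=25),(400,600),interpolation=cv2.INTER_CUBIC)
cv2.imwrite("pics/crop3.png",np.hstack([cr(cv2.imread("pics/w3.png"),185,150),cr(cv2.imread("pics/w4.png"),270,150)]))
```

```text
[[ 4.945e-01 -9.840e-02  2.850e-02  4.000e-04]
 [ 5.312e-01  4.850e-02  2.670e-02  2.000e-04]
 [ 6.368e-01  2.130e-02  3.190e-02  1.200e-03]
 [ 5.997e-01 -1.235e-01  3.340e-02  2.000e-04]]
[[0.4941, -0.0984], [0.5299, 0.0464], [0.6374, 0.0212], [0.6005, -0.1237]] [ 0.56545753 -0.03860531] (np.float64(0.1094), np.float64(-13.37)) (np.float64(0.1104), np.float64(-13.17)) (np.float64(0.1491), np.float64(76.11)) (np.float64(0.1495), np.float64(75.71))
[[0.4935, -0.0991], [0.5294, 0.0452], [0.636, 0.0212], [0.6003, -0.1233]] [ 0.56481617 -0.03899581] (np.float64(0.1095), np.float64(-12.79)) (np.float64(0.1093), np.float64(-12.72)) (np.float64(0.1487), np.float64(76.04)) (np.float64(0.1488), np.float64(76.13))
```

View pics/crop3.png

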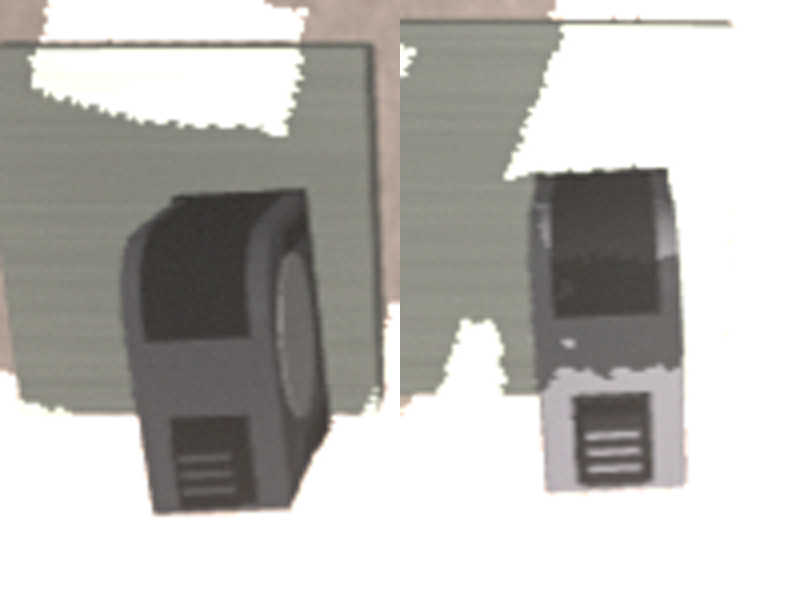

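In w3 the front top edge of the case runs (223.75,278.25)–(257.75,276.75), and in w4 (306.75,272.75)–(341,271.5). The lock is centred near (322,260) in w4. I'll triangulate these and fit the plate and board edges to sub-pixel level.

Run:
```python
from h import *
import pickle
L=lambda n:pickle.load(open(f"pics/{n}.pkl","rb"))
w3=[[223.75,278.25],[257.75,276.75]];w4=[[306.75,272.75],[341,271.5]]
print("tape front top",tri(L("w3"),w3,L("w4"),w4).round(4).tolist())
for n,q in(("w3",w3),("w4",w4)):
    P=onz(L(n),q,.078); d=P[1]-P[0]; print(P.round(4).tolist(),np.linalg.norm(d),np.degrees(np.arctan2(d[1],d[0]))-90)
# lengthwise lines of the case top on z=.078 and lock sides on z=.086
cv=lambda x,y:[270+(x-400)/4,150+y/4]
for z,q in((.078,[cv(540,360),cv(547,491)]),(.078,[cv(682,350),cv(684,486)]),(.086,[cv(575,395),cv(577,487)]),(.086,[cv(651,395),cv(651,485)])):
    P=onz(L("w4"),q,z);d=P[1]-P[0];print(P.round(4).tolist(),np.degrees(np.arctan2(d[1],d[0])))
# subpixel edges: predicted segments (world), local gradient max along normal, robust line fit
c0=np.array([.5651,-.0388]);y=np.radians(-13.6);ax=np.array([np.cos(y),np.sin(y)]);ay=np.array([-ax[1],ax[0]])
W=lambda x,yy,z:np.r_[c0+ax*x+ay*yy,z]
segs={"pl_front":((-.055,-.065,.032),(-.055,.065,.032)),"pl_back":((.055,-.065,.032),(.055,.065,.032)),"pl_right":((-.048,-.075,.032),(.048,-.075,.032)),"pl_left":((-.048,.075,.032),(.048,.075,.032)),
"bd_front":((-.150,-.12,.024),(-.150,.12,.024)),"bd_left":((-.14,.125,.024),(.045,.125,.024)),"bd_right":((-.14,-.125,.024),(.045,-.125,.024))}
for n in("w1","w2","w3","w4"):
    g=cv2.GaussianBlur(cv2.imread(f"pics/{n}.png"),(3,3),.7).astype(np.float32); c=L(n)
    for k,(a,b) in segs.items():
        pts=[]
        for t in np.linspace(0,1,120):
            p=W(*(np.array(a)*(1-t)+np.array(b)*t)); nn=np.r_[(ax if "front" in k or "back" in k else ay),0]
            s=np.linspace(-.006,.006,49); uv=proj(c,p+s[:,None]*nn).astype(np.float32)
            if uv.min()<3 or uv[:,0].max()>636 or uv[:,1].max()>290: continue
            v=cv2.remap(g,uv[:,0].copy(),uv[:,1].copy(),cv2.INTER_LINEAR)[:,0]
            gr=np.abs(np.diff(v,axis=0)).sum(1); i=gr.argmax()
            if gr[i]>8: pts.append(onz(c,[uv[i]*.5+uv[i+1]*.5],p[2])[0,:2])
        if len(pts)<40: continue
        pts=np.array(pts)
        for _ in range(4):
            vx,vy,x0,y0=cv2.fitLine(pts.astype(np.float32),cv2.DIST_HUBER,0,.01,.01).ravel()
            r=np.abs((pts-[x0,y0])@[-vy,vx]); pts=pts[r<max(.0006,1.5*np.median(r))]
        ang=np.degrees(np.arctan2(vy,vx)); ang=(ang+45)%90-45
        nrm=ax if "front" in k or "back" in k else ay
        # signed offset of line from predicted at plate-mid along normal
        m=W(*(np.array(a)+np.array(b)).__truediv__(2))[:2]; l=np.array([-vy,vx]); off=((np.array([x0,y0])-m)@l)/(nrm@l)
        print(n,k,len(pts),"yaw %.2f off %.4f"%(ang,off))
```

```text
tape front top [[0.5191, -0.2987, 0.077, 0.0001], [0.5277, -0.2674, 0.0763, 0.0002]]
[[0.5188, -0.2983, 0.078], [0.527, -0.2668, 0.078]] 0.03248199401275604 -14.627425152377882
[[0.5186, -0.2985, 0.078], [0.5271, -0.2673, 0.078]] 0.03227920461076433 -15.16572812931713
[[0.4873, -0.2899, 0.078], [0.5186, -0.2985, 0.078]] -15.371276074170677
[[0.4947, -0.2583, 0.078], [0.5271, -0.2673, 0.078]] -15.623400373004094
[[0.4951, -0.2838, 0.086], [0.5165, -0.2902, 0.086]] -16.65069857914265
[[0.5002, -0.2676, 0.086], [0.5211, -0.2739, 0.086]] -16.830114551519518
w1 pl_front 102 yaw -13.61 off 0.0001
w1 pl_right 18 yaw -14.43 off -0.0001
w1 pl_left 93 yaw -13.21 off -0.0001
w1 bd_front 73 yaw -13.83 off -0.0006
w1 bd_left 27 yaw -13.66 off -0.0007
w1 bd_right 29 yaw -13.57 off -0.0001
w2 pl_front 107 yaw -13.74 off -0.0000
w2 pl_right 90 yaw -13.39 off 0.0000
w2 pl_left 70 yaw -13.63 off -0.0001
w2 bd_front 105 yaw -13.79 off -0.0004
w2 bd_right 23 yaw -16.41 off 0.0006
w3 pl_front 106 yaw -13.78 off -0.0001
w3 pl_right 93 yaw -13.84 off -0.0003
w3 pl_left 63 yaw -14.15 off 0.0001
w3 bd_front 104 yaw -13.71 off -0.0004
w3 bd_right 107 yaw -13.62 off 0.0006
w4 pl_front 95 yaw -13.83 off 0.0001
w4 pl_right 105 yaw -13.71 off -0.0001
w4 pl_left 44 yaw -14.85 off 0.0002
w4 bd_front 75 yaw -13.64 off -0.0004
w4 bd_right 99 yaw -13.72 off 0.0002
```

```bash
python3 -m jog '[{"linear":[0,0,0],"roll":-0.37},{"linear":[-0.38,0.01,0.7],"roll":0},{"linear":[0,0,0.9],"roll":0},{"linear":[0,0,0.9],"roll":0},{"linear":[0,0,0.9],"roll":0},{"linear":[0,0,0.8],"roll":0},{"linear":[0,0,0.5],"roll":0},{"linear":[0,0,0.25],"roll":0},{"linear":[0,0,0.1],"roll":0},{"linear":[0,0,0],"roll":0},{"linear":[0,0,0],"roll":0},{"linear":[0,0,0],"roll":0}]'; python3 -m jog '[{"linear":[0,0,0],"roll":0},{"linear":[0,0,0],"roll":0},{"linear":[0,0,0],"roll":0},{"linear":[0,0,0],"roll":0},{"linear":[0,0,0],"roll":0},{"linear":[0,0,0],"roll":0},{"linear":[0,0,0],"roll":0},{"linear":[0,0,0],"roll":0}]' -1 50
```

```text
time_s: 4.27
position: [0.4894, -0.2753, 0.0308]
tool_rot: [[-0.963, 0.27, 0.002], [0.27, 0.963, -0.002], [-0.003, -0.001, -1.0]]
ft_force: [0.5, -0.3, 0.8]
grip_width: 0.0855
gripper_force: 0.0
time_s: 4.93
position: [0.4888, -0.2751, 0.0297]
tool_rot: [[-0.963, 0.27, 0.0], [0.27, 0.963, -0.0], [-0.001, -0.0, -1.0]]
ft_force: [-0.6, 0.9, 5.4]
grip_width: 0.0333
gripper_force: 50.6
```

```bash
python3 -m jog '[{"linear":[0,0,0],"roll":0},{"linear":[0,0,-0.1],"roll":0},{"linear":[0,0,-0.2],"roll":0},{"linear":[0,0,-0.4],"roll":0},{"linear":[0,0,-0.6],"roll":0},{"linear":[0,0,-0.7],"roll":0},{"linear":[0,0,-0.4],"roll":0},{"linear":[0,0,0],"roll":0},{"linear":[0,0,0],"roll":0},{"linear":[0,0,0],"roll":0}]'; python3 snap.py h1
python3 - <<'E'
from h import *
i=cv2.imread("pics/h1.png"); s=optics.get_image("side")[:,:,::-1]; cv2.imwrite("pics/s1.png",s)
t=optics.get_image("top")[:,:,::-1]; cv2.imwrite("pics/t1.png",t)
f=lambda x,w,h:cv2.resize(cv2.convertScaleAbs(x,alpha=1.6,beta=20),(w,h),interpolation=cv2.INTER_CUBIC)
cv2.imwrite("pics/v1.png",np.hstack([f(i[150:390,160:400+80],400,300),f(s[215:335,260:420],400,300)]))
E
```

```text
time_s: 5.77
position: [0.488, -0.2745, 0.1241]
tool_rot: [[-0.963, 0.27, -0.002], [0.27, 0.963, 0.002], [0.002, 0.001, -1.0]]
ft_force: [-0.2, 0.2, -2.7]
grip_width: 0.0333
gripper_force: 50.0
```

View pics/v1.png

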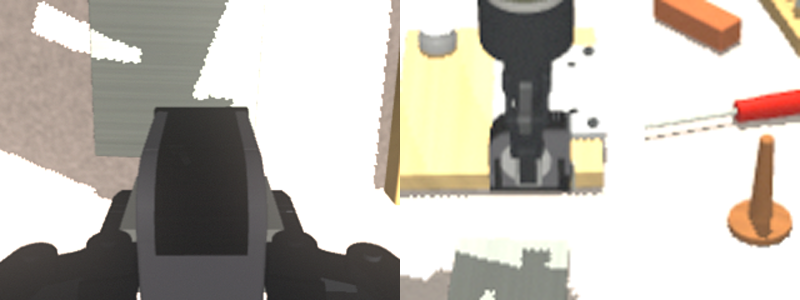

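The tape is lifted squarely between the pads. Next I turn it to the plate's yaw and carry it over.

```bash
python3 -m jog '[{"linear":[0,0,0],"roll":-0.39},{"linear":[-0.08,0.44,0],"roll":0},{"linear":[-0.15,0.88,0],"roll":0},{"linear":[-0.15,0.88,0],"roll":0},{"linear":[-0.15,0.88,0],"roll":0},{"linear":[-0.15,0.88,0],"roll":0},{"linear":[-0.15,0.88,0],"roll":0},{"linear":[-0.15,0.88,0],"roll":0},{"linear":[-0.08,0.44,0],"roll":0},{"linear":[0,0,0],"roll":0},{"linear":[0,0,0],"roll":0},{"linear":[0,0,0],"roll":0}]'; python3 -m jog '[{"linear":[0,0,0],"roll":0},{"linear":[0,0,0],"roll":0}]';  cat > rel.py <<'E'
from h import *
s=env.observe();p=s["position"];y=np.radians(-13.72);d=p[:2]-[.5651,-.0388];R=s["tool_rot"]
print("plate x %.2f y %.2f z %.2f mm"%(1e3*(d@[np.cos(y),np.sin(y)]),1e3*(d@[-np.sin(y),np.cos(y)]),1e3*p[2]),"yaw %.2f"%np.degrees(np.arctan2(-R[1,0],-R[0,0])),"F plate",(s["ft_force"][:2]@np.array([[np.cos(y),-np.sin(y)],[np.sin(y),np.cos(y)]])).round(1),s["ft_force"][2].round(1),"w",s["grip_width"].round(4),"t",s["time_s"])
E
python3 rel.py
```

```text
time_s: 6.92
position: [0.5879, -0.0462, 0.1247]
tool_rot: [[-0.971, 0.237, -0.001], [0.237, 0.971, 0.0], [0.001, -0.0, -1.0]]
ft_force: [-0.0, 0.1, -2.9]
grip_width: 0.0335
gripper_force: 50.4
time_s: 7.08
position: [0.588, -0.0467, 0.1252]
tool_rot: [[-0.971, 0.239, -0.0], [0.239, 0.971, 0.0], [0.0, -0.0, -1.0]]
ft_force: [-0.5, -1.0, -1.8]
grip_width: 0.0332
gripper_force: 50.4Traceback (most recent call last):
  File "rel.py", line 3, in <module>
    print("plate x %.2f y %.2f z %.2f mm"%(1e3*(d@[np.cos(y),np.sin(y)]),1e3*(d@[-np.sin(y),np.cos(y)]),1e3*p[2]),"yaw %.2f"%np.degrees(np.arctan2(-R[1,0],-R[0,0])),"F plate",(s["ft_force"][:2]@np.array([[np.cos(y),-np.sin(y)],[np.sin(y),np.cos(y)]])).round(1),s["ft_force"][2].round(1),"w",s["grip_width"].round(4),"t",s["time_s"])
                                                                                                                                                                                                                                                                                                   ^^^^^^^^^^^^^^^^^^^^^
AttributeError: 'float' object has no attribute 'round'
```

```bash
sed -i 's/s\["ft_force"\]\[2\].round(1)/round(s["ft_force"][2],1)/;s/s\["grip_width"\].round(4)/round(s["grip_width"],4)/' rel.py; python3 -m jog '[{"linear":[0,0.05,0.2],"roll":0},{"linear":[0,0,0.4],"roll":0},{"linear":[0,0,0.5],"roll":0},{"linear":[0,0,0.4],"roll":0},{"linear":[0,0,0.25],"roll":0},{"linear":[0,0,0.1],"roll":0},{"linear":[0,0,0.05],"roll":0},{"linear":[0,0,0.05],"roll":0},{"linear":[0,0,0],"roll":0},{"linear":[0,0,0],"roll":0},{"linear":[0,0,0],"roll":0}]'; python3 rel.py; python3 -m jog '[{"linear":[0,0,0],"roll":0}]' | head -2; python3 rel.py;  python3 - <<'E'
from h import *
s=optics.get_image("side")[:,:,::-1]; cv2.imwrite("pics/s2.png",s)
f=lambda x,w,h:cv2.resize(cv2.convertScaleAbs(x,alpha=1.2,beta=20),(w,h),interpolation=cv2.INTER_CUBIC)
cv2.imwrite("pics/v2.png",f(s[215:305,265:385],800,600))
E
```

```text
time_s: 8.0
position: [0.5891, -0.0438, 0.048]
tool_rot: [[-0.971, 0.237, 0.001], [0.237, 0.971, -0.0], [-0.001, -0.0, -1.0]]
ft_force: [0.6, -0.1, -2.6]
grip_width: 0.0334
gripper_force: 50.3
plate x 24.46 y 0.82 z 47.96 mm yaw -13.72 F plate [ 0.6 -0. ] -2.6 w 0.0334 t 8.0
time_s: 8.08
position: [0.589, -0.0438, 0.0478]
plate x 24.37 y 0.81 z 47.81 mm yaw -13.72 F plate [ 0.5 -0.7] -2.4 w 0.0336 t 8.0833
```

View pics/v2.png

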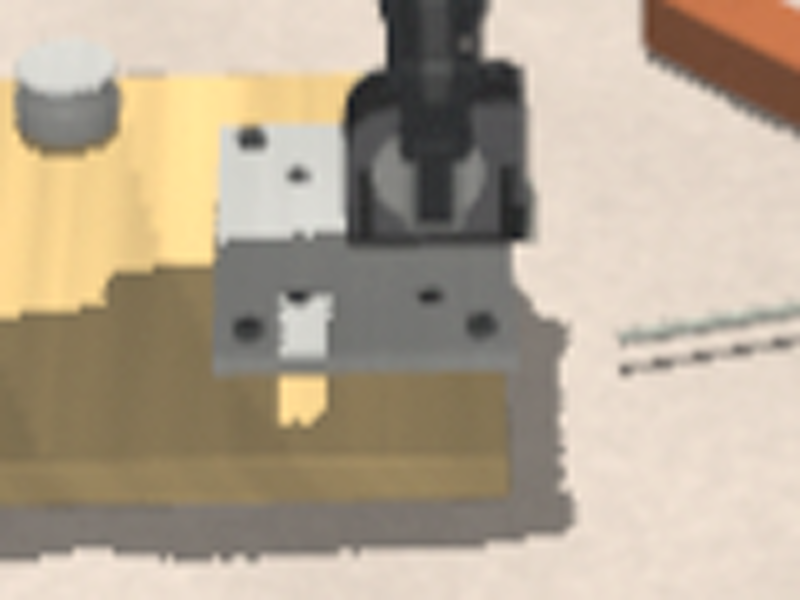

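The case overhangs the plate's back edge at (520,240) in the crop, with the hook just beyond it. I'll lower it and draw slowly until the hook catches.

```bash
python3 -m jog '[{"linear":[0,-0.02,0.05],"roll":0},{"linear":[0,0,0.05],"roll":0},{"linear":[0,0,0],"roll":0},{"linear":[0,0,0],"roll":0},{"linear":[0,0,0],"roll":0}]' >/dev/null; python3 rel.py; python3 -m jog '[{"linear":[0.025,0,0],"roll":0},{"linear":[0.025,0,0],"roll":0},{"linear":[0.025,0,0],"roll":0},{"linear":[0.025,0,0],"roll":0},{"linear":[0.025,0,0],"roll":0},{"linear":[0.025,0,0],"roll":0},{"linear":[0.025,0,0],"roll":0},{"linear":[0.025,0,0],"roll":0},{"linear":[0.025,0,0],"roll":0},{"linear":[0.025,0,0],"roll":0}]' >/dev/null; python3 rel.py;  python3 -m jog '[{"linear":[0,0,0],"roll":0},{"linear":[0,0,0],"roll":0}]' >/dev/null; python3 rel.py
```

```text
plate x 24.18 y -0.02 z 43.27 mm yaw -13.72 F plate [-0.4 -0.5] -2.6 w 0.0335 t 8.55
plate x 14.47 y -0.03 z 43.49 mm yaw -13.72 F plate [ 1.7 -0.1] -3.3 w 0.0334 t 9.3833
plate x 14.35 y -0.02 z 43.47 mm yaw -13.72 F plate [ 3.1 -0.2] -1.5 w 0.0334 t 9.55
```

```bash
python3 -m jog '[{"linear":[0.04,0,0],"roll":0},{"linear":[0.06,0,0],"roll":0},{"linear":[0.07,0,0],"roll":0},{"linear":[0.07,0,0],"roll":0},{"linear":[0.07,0,0],"roll":0},{"linear":[0.07,0,0],"roll":0},{"linear":[0.07,0,0],"roll":0},{"linear":[0.07,0,0],"roll":0},{"linear":[0.07,0,0],"roll":0},{"linear":[0.07,0,0],"roll":0},{"linear":[0.07,0,0],"roll":0},{"linear":[0.07,0,0],"roll":0}]' >/dev/null; python3 rel.py; python3 -m jog '[{"linear":[0.07,0,0],"roll":0},{"linear":[0.07,0,0],"roll":0},{"linear":[0.07,0,0],"roll":0},{"linear":[0.07,0,0],"roll":0},{"linear":[0.07,0,0],"roll":0},{"linear":[0.07,0,0],"roll":0},{"linear":[0.07,0,0],"roll":0},{"linear":[0.07,0,0],"roll":0},{"linear":[0.07,0,0],"roll":0},{"linear":[0.07,0,0],"roll":0},{"linear":[0.07,0,0],"roll":0},{"linear":[0.07,0,0],"roll":0}]' >/dev/null; python3 rel.py;  python3 -m jog '[{"linear":[0.07,0,0],"roll":0},{"linear":[0.07,0,0],"roll":0},{"linear":[0.07,0,0],"roll":0},{"linear":[0.07,0,0],"roll":0},{"linear":[0.07,0,0],"roll":0},{"linear":[0.07,0,0],"roll":0},{"linear":[0.07,0,0],"roll":0},{"linear":[0.07,0,0],"roll":0},{"linear":[0.07,0,0],"roll":0},{"linear":[0.07,0,0],"roll":0},{"linear":[0.07,0,0],"roll":0},{"linear":[0.07,0,0],"roll":0}]' >/dev/null; python3 rel.py; python3 -m jog '[{"linear":[0.07,0,0],"roll":0},{"linear":[0.07,0,0],"roll":0},{"linear":[0.07,0,0],"roll":0},{"linear":[0.04,0,0],"roll":0},{"linear":[0,0,0],"roll":0},{"linear":[0,0,0],"roll":0},{"linear":[0,0,0],"roll":0}]' >/dev/null; python3 rel.py
python3 - <<'E'
from h import *
s=optics.get_image("side")[:,:,::-1]; cv2.imwrite("pics/s3.png",s)
t=optics.get_image("top")[:,:,::-1]; cv2.imwrite("pics/t3.png",t)
f=lambda x,w,h:cv2.resize(cv2.convertScaleAbs(x,alpha=1.2,beta=20),(w,h),interpolation=cv2.INTER_CUBIC)
cv2.imwrite("pics/v3.png",f(s[215:305,245:365],800,600))
E
```

```text
plate x -18.09 y 0.03 z 43.33 mm yaw -13.72 F plate [ 2.9 -1. ] -1.6 w 0.0336 t 10.55
plate x -51.68 y 0.02 z 43.34 mm yaw -13.72 F plate [ 3.4 -1.2] -2.4 w 0.0338 t 11.55
plate x -85.25 y 0.01 z 43.35 mm yaw -13.72 F plate [ 4.  -0.8] -3.2 w 0.0335 t 12.55
plate x -94.92 y 0.02 z 43.33 mm yaw -13.72 F plate [ 3.8 -1. ] -3.4 w 0.0334 t 13.1333
```

View pics/v3.png

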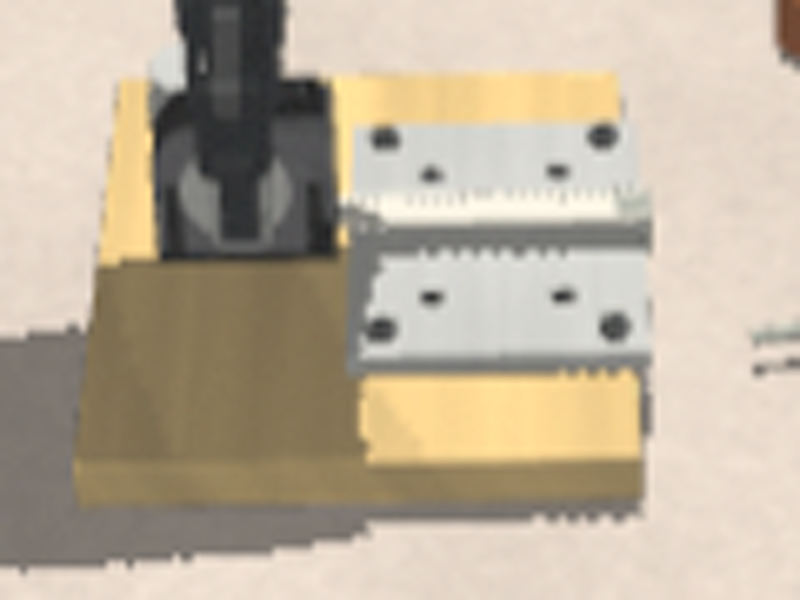

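The hook is over the back edge at (635,210), the blade lies across the plate, and the case is clear of the front edge by about 5 mm. I'll lower it gently to the board.

```bash
python3 -m jog '[{"linear":[0,0,0.05],"roll":0},{"linear":[0,0,0.05],"roll":0},{"linear":[0,0,0.05],"roll":0},{"linear":[0,0,0.03],"roll":0},{"linear":[0,0,0.02],"roll":0},{"linear":[0,0,0],"roll":0},{"linear":[0,0,0],"roll":0},{"linear":[0,0,0],"roll":0}]' >/dev/null; python3 rel.py; for i in 1 2 3; do python3 -m jog '[{"linear":[0,0,0.01],"roll":0},{"linear":[0,0,0],"roll":0},{"linear":[0,0,0],"roll":0}]'>/dev/null; python3 rel.py; done
```

```text
plate x -95.17 y 0.03 z 35.26 mm yaw -13.72 F plate [ 4.1 -0. ] -2.4 w 0.0337 t 13.9
plate x -94.97 y 0.02 z 34.98 mm yaw -13.72 F plate [ 3.8 -0. ] -2.5 w 0.0334 t 14.15
plate x -94.99 y 0.02 z 34.55 mm yaw -13.72 F plate [ 3.3 -0. ] -1.8 w 0.0333 t 14.4
plate x -95.03 y -0.00 z 34.12 mm yaw -13.72 F plate [ 3.8 -0.4] -1.9 w 0.0337 t 14.65
```

```bash
for i in 1 2 3; do python3 -m jog '[{"linear":[0,0,0.005],"roll":0},{"linear":[0,0,0],"roll":0},{"linear":[0,0,0],"roll":0}]'>/dev/null; python3 rel.py; done
```

```text
plate x -95.02 y -0.01 z 33.93 mm yaw -13.72 F plate [ 3.1 -0.1] -0.9 w 0.0333 t 14.9
plate x -95.00 y 0.00 z 33.73 mm yaw -13.72 F plate [ 4.1 -0. ] -0.8 w 0.0334 t 15.15
plate x -94.98 y 0.01 z 33.68 mm yaw -13.72 F plate [3.3 0.6] 3.3 w 0.0336 t 15.4
```

Touchdown came at z 33.7 as predicted. Next I ease the mouth forward to the plate edge.

```bash
python3 -m jog '[{"linear":[-0.0125,0,0],"roll":0},{"linear":[-0.0125,0,0],"roll":0},{"linear":[-0.0125,0,0],"roll":0},{"linear":[-0.0125,0,0],"roll":0},{"linear":[-0.0125,0,0],"roll":0},{"linear":[-0.0125,0,0],"roll":0},{"linear":[0,0,0],"roll":0},{"linear":[0,0,0],"roll":0}]' >/dev/null; python3 rel.py; for i in 1 2 3 4; do python3 -m jog '[{"linear":[-0.008,0,0],"roll":0},{"linear":[0,0,0],"roll":0},{"linear":[0,0,0],"roll":0}]'>/dev/null; python3 rel.py; done
```

```text
plate x -92.94 y 0.10 z 33.67 mm yaw -13.72 F plate [-0.7  0.5] 6.3 w 0.0335 t 16.0667
plate x -92.68 y 0.09 z 33.66 mm yaw -13.72 F plate [-1.7 -0.7] 7.9 w 0.0335 t 16.3167
plate x -92.37 y 0.09 z 33.66 mm yaw -13.71 F plate [-1.3 -0.4] 7.4 w 0.0335 t 16.5667
plate x -92.05 y 0.08 z 33.67 mm yaw -13.72 F plate [-0.9  1. ] 7.3 w 0.0332 t 16.8167
plate x -91.71 y 0.07 z 33.68 mm yaw -13.72 F plate [-1.2 -0.7] 7.5 w 0.0333 t 17.0667
```

```bash
python3 -m jog '[{"linear":[0,0,-0.005],"roll":0},{"linear":[0,0,0],"roll":0},{"linear":[0,0,0],"roll":0}]'>/dev/null; python3 rel.py; for i in 1 2 3 4 ; do python3 -m jog '[{"linear":[-0.008,0,0],"roll":0},{"linear":[0,0,0],"roll":0},{"linear":[0,0,0],"roll":0}]'>/dev/null; python3 rel.py; done
```

```text
plate x -91.25 y 0.06 z 33.66 mm yaw -13.72 F plate [ 0.1 -0.6] 3.1 w 0.0337 t 17.3167
plate x -90.68 y 0.04 z 33.67 mm yaw -13.72 F plate [0.1 0.6] 3.1 w 0.0335 t 17.5667
plate x -90.67 y 0.07 z 33.69 mm yaw -13.72 F plate [-2.6 -0.9] 5.7 w 0.0336 t 17.8167
plate x -90.66 y 0.07 z 33.67 mm yaw -13.71 F plate [-3.2  0.2] 6.6 w 0.0334 t 18.0667
plate x -90.67 y 0.06 z 33.69 mm yaw -13.71 F plate [-5.1 -0.8] 7.6 w 0.0336 t 18.3167
```

Contact is at x -90.67, with no further motion and light force. I'll relax the push slightly and let go.

```bash
python3 -m jog '[{"linear":[0.008,0,-0.003],"roll":0},{"linear":[0,0,0],"roll":0},{"linear":[0,0,0],"roll":0}]' - 20 >/dev/null; python3 rel.py; python3 -m jog '[{"linear":[0,0,0],"roll":0},{"linear":[0,0,0],"roll":0},{"linear":[0,0,0],"roll":0},{"linear":[0,0,0],"roll":0},{"linear":[0,0,0],"roll":0},{"linear":[0,0,0],"roll":0}]' 0.6 >/dev/null; python3 rel.py; python3 -m jog '[{"linear":[0,0,-0.3],"roll":0},{"linear":[0,0,-0.6],"roll":0},{"linear":[0,0,-0.8],"roll":0},{"linear":[0,0,-0.8],"roll":0},{"linear":[0,0,-0.8],"roll":0},{"linear":[0,0,-0.5],"roll":0},{"linear":[0,0,0],"roll":0},{"linear":[0,0,0],"roll":0},{"linear":[0,0,0],"roll":0}]' >/dev/null; python3 rel.py; python3 snap.py u1
python3 - <<'E'
from h import *
s=optics.get_image("side")[:,:,::-1]; cv2.imwrite("pics/s4.png",s); i=cv2.imread("pics/u1.png")
f=lambda x,w,h:cv2.resize(cv2.convertScaleAbs(x,alpha=1.4,beta=20),(w,h),interpolation=cv2.INTER_CUBIC)
cv2.imwrite("pics/v4.png",np.hstack([f(s[215:305,245:365],400,300),f(i[60:360,120:520],400,300)]))
E
```

```text
plate x -90.67 y 0.06 z 33.69 mm yaw -13.72 F plate [-3.6 -0.8] 5.0 w 0.0337 t 18.5667
plate x -89.77 y 0.02 z 33.79 mm yaw -13.72 F plate [-0.4  0.5] 0.5 w 0.0682 t 19.0667
plate x -90.32 y 0.01 z 184.95 mm yaw -13.72 F plate [ 0.3 -0.6] -0.5 w 0.068 t 19.8167
```

View pics/v4.png

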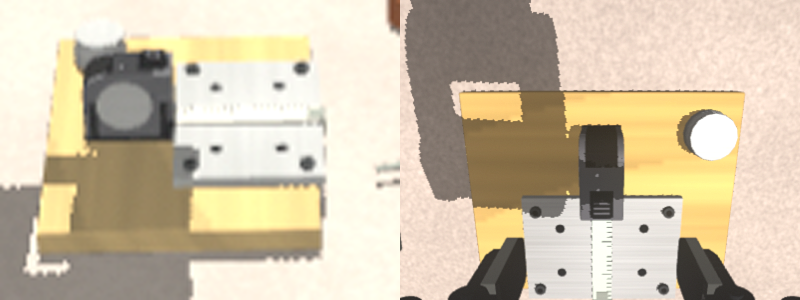

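The tape stands butted against the plate with the blade across it. The lock is at about (321,265) in u1. I'll check that, then shut the fingers and go above it.

```bash
python3 - <<'E'
from h import *
import pickle
P=onz(pickle.load(open("pics/u1.pkl","rb")),[[321,265]],.09)[0,:2]-[.5651,-.0388];y=np.radians(-13.72)
print(P@[np.cos(y),np.sin(y)],P@[-np.sin(y),np.cos(y)])
E
python3 -m jog '[{"linear":[-0.53,0,0],"roll":0},{"linear":[0,0,0],"roll":0},{"linear":[0,0,0],"roll":0},{"linear":[0,0,0],"roll":0},{"linear":[0,0,0],"roll":0},{"linear":[0,0,0],"roll":0},{"linear":[0,0,0],"roll":0},{"linear":[0,0,0],"roll":0},{"linear":[0,0,0],"roll":0},{"linear":[0,0,0],"roll":0},{"linear":[0,0,0],"roll":0}]' -1 20; python3 rel.py
```

```text
-0.07137045324696516 -0.0006135519230452309
time_s: 20.83
position: [0.4984, -0.0225, 0.1859]
tool_rot: [[-0.971, 0.237, 0.0], [0.237, 0.971, -0.0], [-0.0, -0.0, -1.0]]
ft_force: [0.6, 0.2, 0.3]
grip_width: 0.0002
gripper_force: 0.0
plate x -68.64 y 0.00 z 185.88 mm yaw -13.72 F plate [0.5 0.4] 0.3 w 0.0002 t 20.8333
```

```bash
python3 -m jog '[{"linear":[0.03,0,0.5],"roll":0},{"linear":[0,0,0.8],"roll":0},{"linear":[0,0,0.6],"roll":0},{"linear":[0,0,0.25],"roll":0},{"linear":[0,0,0.1],"roll":0},{"linear":[0,0,0.05],"roll":0},{"linear":[0,0,0],"roll":0},{"linear":[0,0,0],"roll":0},{"linear":[0,0,0],"roll":0}]' >/dev/null; python3 rel.py;  for i in 1 2 3 4 5 6; do python3 -m jog '[{"linear":[0,0,0.0125],"roll":0},{"linear":[0,0,0.0125],"roll":0},{"linear":[0,0,0],"roll":0}]'>/dev/null; python3 rel.py; done
```

```text
plate x -69.33 y 0.01 z 94.70 mm yaw -13.72 F plate [-0.3  0.4] -0.1 w 0.0004 t 21.5833
plate x -69.75 y 0.02 z 93.01 mm yaw -13.72 F plate [ 0.6 -0.8] 0.9 w -0.0001 t 21.8333
plate x -69.84 y 0.00 z 91.76 mm yaw -13.72 F plate [0.9 0.1] 1.0 w 0.0002 t 22.0833
plate x -69.85 y 0.01 z 90.72 mm yaw -13.72 F plate [ 0.1 -0.3] 0.5 w -0.0001 t 22.3333
plate x -69.79 y 0.02 z 89.93 mm yaw -13.72 F plate [-0.9 -1. ] 2.5 w 0.0004 t 22.5833
plate x -69.76 y 0.03 z 88.97 mm yaw -13.72 F plate [-1.3 -0.3] 4.8 w -0.0001 t 22.8333
plate x -69.74 y -0.00 z 87.92 mm yaw -13.72 F plate [-0.1 -0.6] 4.9 w 0.0 t 23.0833
```

```bash
for i in 1 2; do python3 -m jog '[{"linear":[0,0,0.0125],"roll":0},{"linear":[0,0,0.0125],"roll":0},{"linear":[0,0,0],"roll":0}]'>/dev/null; python3 rel.py; done; for i in 1 2 3 4; do python3 -m jog '[{"linear":[0,0,0.007],"roll":0},{"linear":[0,0,0],"roll":0},{"linear":[0,0,0],"roll":0}]'>/dev/null; python3 rel.py; done
```

```text
plate x -69.75 y 0.02 z 86.88 mm yaw -13.72 F plate [-1.1  0. ] 3.2 w -0.0001 t 23.3333
plate x -69.78 y 0.02 z 85.86 mm yaw -13.72 F plate [-1.5 -0.1] 4.4 w -0.0005 t 23.5833
plate x -69.75 y 0.01 z 85.62 mm yaw -13.72 F plate [-0.4 -0.9] 4.3 w -0.0004 t 23.8333
plate x -69.77 y 0.02 z 85.32 mm yaw -13.72 F plate [-0.6  0.5] 4.7 w -0.0001 t 24.0833
plate x -69.76 y 0.03 z 85.05 mm yaw -13.72 F plate [-2.3 -0.2] 5.2 w -0.0002 t 24.3333
plate x -69.76 y 0.04 z 84.76 mm yaw -13.72 F plate [-1.3  0.9] 3.6 w 0.0002 t 24.5833
```

```bash
for i in 1 2 3 4; do python3 -m jog '[{"linear":[0,0,0.005],"roll":0},{"linear":[0,0,0],"roll":0},{"linear":[0,0,0],"roll":0}]'>/dev/null; python3 rel.py; done
```

```text
plate x -69.77 y 0.01 z 84.56 mm yaw -13.72 F plate [-2.3 -0.4] 4.3 w 0.0001 t 24.8333
plate x -69.74 y 0.02 z 84.41 mm yaw -13.72 F plate [-1.3 -0.5] 6.1 w -0.0001 t 25.0833
plate x -69.73 y 0.04 z 84.29 mm yaw -13.72 F plate [-1.4  0.8] 6.6 w -0.0003 t 25.3333
plate x -69.67 y 0.02 z 84.17 mm yaw -13.72 F plate [-1.9  0.1] 6.7 w -0.0004 t 25.5833
```

Force is starting to build at the brake, so I continue to about 12–14 N.

```bash
for i in 1 2 3 4; do python3 -m jog '[{"linear":[0,0,0.005],"roll":0},{"linear":[0,0,0],"roll":0},{"linear":[0,0,0],"roll":0}]'>/dev/null; python3 rel.py; done
```

```text
plate x -69.66 y 0.03 z 84.03 mm yaw -13.72 F plate [-2.1  0.1] 7.3 w -0.0004 t 25.8333
plate x -69.66 y 0.03 z 83.89 mm yaw -13.72 F plate [-2.1  0.3] 9.2 w -0.0001 t 26.0833
plate x -69.62 y 0.04 z 83.77 mm yaw -13.72 F plate [-2.2  0.4] 8.4 w 0.0002 t 26.3333
plate x -69.60 y 0.03 z 83.67 mm yaw -13.72 F plate [-2.6  0.3] 10.7 w 0.0001 t 26.5833
```

```bash
for i in 1 2 3; do python3 -m jog '[{"linear":[0,0,0.005],"roll":0},{"linear":[0,0,0],"roll":0},{"linear":[0,0,0],"roll":0}]'>/dev/null; python3 rel.py; done
```

```text
plate x -69.58 y 0.04 z 83.51 mm yaw -13.72 F plate [-2.8 -0.4] 10.5 w 0.0004 t 26.8333
plate x -69.58 y 0.03 z 83.52 mm yaw -13.72 F plate [-3.2 -0.5] 13.2 w -0.0003 t 27.0833
plate x -69.56 y 0.05 z 83.53 mm yaw -13.71 F plate [-3.3  0.3] 14.9 w 0.0 t 27.3333
```

The lock is on its stop: z has stayed at 83.52 while the force reached 14.9 N. I'll retract straight up and check.

```bash
python3 -m jog '[{"linear":[0,0,-0.02],"roll":0},{"linear":[0,0,-0.05],"roll":0},{"linear":[0,0,-0.3],"roll":0},{"linear":[0,0,-0.7],"roll":0},{"linear":[0.2,0,-0.8],"roll":0},{"linear":[0.3,0,-0.7],"roll":0},{"linear":[0,0,0],"roll":0},{"linear":[0,0,0],"roll":0},{"linear":[0,0,0],"roll":0}]' >/dev/null; python3 rel.py; python3 snap.py u2
python3 - <<'E'
from h import *
s=optics.get_image("side")[:,:,::-1]; cv2.imwrite("pics/s5.png",s); i=cv2.imread("pics/u2.png")
f=lambda x,w,h:cv2.resize(cv2.convertScaleAbs(x,alpha=1.1,beta=20),(w,h),interpolation=cv2.INTER_CUBIC)
cv2.imwrite("pics/v5.png",np.hstack([f(s[215:305,245:365],400,300),f(i[60:360,120:520],400,300)]))
E
```

```text
plate x -90.05 y 0.01 z 184.42 mm yaw -13.72 F plate [-0.8  0.4] -0.5 w -0.0 t 28.0833
```

View pics/v5.png

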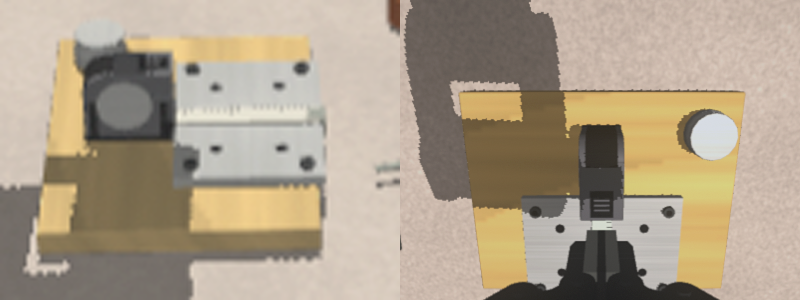

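The case stands square against the plate's front edge, the lock is down flush with the case top, and the hook is over the back edge at (315,115). I'm handing in.

```bash
python3 -c "
from rig import env
print(env.close_job())"
```

```text
the job is handed in; nothing more can be done
None
```

The job is handed in: the tape is hooked over the plate's back edge, its case stands on the baseboard butted square to the front edge, and the thumb lock is pushed fully down at about 15 N. It took 28 s of robot time, and I disturbed nothing else that I know of.

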